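Fetch the spare arm link from the covered parts case

TASK

Slide the plywood cover fully back along the parts case, without lifting it off, to see which of the three pockets holds the white arm link, and take the link out. Lay it in the green kit tray, lengthwise and right way up as it lay in its pocket, lowering it to the tray floor before letting go; then slide the cover home again so that it closes the pockets. Leave the other two parts in their pockets, and do not disturb the mug and the gear.

Things in the scene. Friction and masses are not known exactly. Their poses are not given: they have to be found in the camera images.
- case: Grey parts case with black rim, fixed: 323 (x) x 254 (y) x 47 mm high. Origin: centre of its underside, on the table. +x points from the pockets to the bare deck. The cover rests on ledges and deck 40 mm above the table; guides along both sides and stops at both ends, 47 mm above the table, enclose it with 3 mm of play on each side.
- pocket_mid (a point): Centre of the floor of the middle pocket, 5 mm above the table; axes as the case's. Three pockets lie side by side along y, centred at y = -74, 0 and +74 mm from here, each 136 mm long (x) and 70 mm wide, parted by low dividers 4 mm wide that rise only 4 mm above the pocket floor.
- deck_mid (a point): Centre of the case's bare flat deck, 40 mm above the table, 167 mm long (x), behind the pockets, where the opened cover is parked. Axes as the case's.
- cover: Loose plywood cover, 156 (x) x 236 (y) x 5 mm, about 0.2 kg; hides all pockets when home. Origin: centre of its underside, 40 mm above the table; x along the slide. Home, against the front stop, its centre is at x = -77 mm in the case frame; fully back, against the rear stop, at x = +80 mm. It slides along the case's x axis with a few newtons at most.
- cover_grip (a point): Point to grip on the red upright grip block at the cover's centre, 27 mm above the cover's underside (22 mm above the plate's upper face). The block is 24 mm along x, 60 mm along y; its top is 41 mm above the cover's underside. Axes as the cover's.
- link_mid (a point): Centre, 15 mm above its underside, of the white arm link, 120 (x) x 30 mm high, about 70 g: bar 16 wide (y), 26 mm high, between round end bosses 30 mm in diameter and 30 mm high, brass eyes on top. It lies in one of the pockets (which one changes), length roughly along the case's x, right way up (z up). Grasp it across the bar (fingers closing along y).
- bracket: Red printed bracket 80 x 38 x 30 mm in another pocket, to be left there. Origin: centre of its underside.
- motor: Black and silver small motor 78 x 37 x 33 mm with a shaft, in the remaining pocket, to be left there. Origin: under its body's centre.
- tray_floor (a point): Centre of the inner floor, 5 mm above the table, of the green kit tray: 190 (x) x 120 (y) x 16 mm high outside, walls 4 mm thick, fixed to the table. x is its long axis; either way round will do for the link. The tray and the case may change sides.
- mug: Steel mug, 72 mm in diameter, 75 mm high, standing on the table; bystander. Origin: centre of its underside.
- gear: Red printed gear, 94 mm across, 24 mm high, lying on the table; bystander. Origin: centre of its underside.
Mind the look-alikes: they are no part of the job. Of the things shaped like the part that bears tray_floor, the green one is meant.

How it is judged:
On the way, in this order (a step that is already met when the one before it is completed fails the run):
1. the cover is slid back so that the pockets lie open (cover centre beyond x = +55 mm in the case frame), the link still in its pocket (x of cover in the frame of case above 0.055 m and distance of link_mid from where it was at the start of the episode below 0.03 m), for 0.1 s.
2. the link is lifted clear of the case in the gripper (its centre over 75 mm above the table) (height (world z) of link_mid above 0.075 m and contact force between the fingers and link above 0.5 N), for 0.1 s.
3. the link is lowered to the tray floor, lengthwise and right way up, while still held (x of link_mid in the frame of tray_floor between -0.045 and 0.045 m and y of link_mid in the frame of tray_floor between -0.04 and 0.04 m and z of link_mid in the frame of tray_floor below 0.021 m and angle between the x axis of link_mid and the x axis of tray_floor, either way round below 0.3 rad and angle between link_mid's own z axis and vertical below 0.12 rad and contact force between the fingers and link above 0.3 N), for 0.1 s.
At the end, for the whole second after the job is handed in: Link released and still, flat on the tray floor (6 mm), within 45 mm along and 40 mm across of the tray centre, lengthwise within 0.30 rad, right way up (0.12 rad). Cover flat on the case, at rest, within 9 mm of home. Bracket and motor within 20 mm of their starts (x of link_mid in the frame of tray_floor between -0.045 and 0.045 m and y of link_mid in the frame of tray_floor between -0.04 and 0.04 m and z of link_mid in the frame of tray_floor below 0.021 m and angle between the x axis of link_mid and the x axis of tray_floor, either way round below 0.3 rad and angle between link_mid's own z axis and vertical below 0.12 rad and linear speed of each of link, cover below 0.02 m/s and x of cover in the frame of case below -0.068 m and z of cover in the frame of case below 0.044 m and angle between cover's own z axis and vertical below 0.04 rad and distance of each of bracket, motor from where it was at the start of the episode below 0.02 m); the robot touches nothing.
It fails at once if the cover is lifted off its ledges (over 15 mm) or tipped by more than 0.2 rad (z of cover in the frame of case above 0.055 m or angle between cover's own z axis and vertical above 0.2 rad).
It fails at once if the bracket or the motor is moved by more than 20 mm (distance of any of bracket, motor from where it was at the start of the episode above 0.02 m).
It fails at once if the mug or the gear is moved by more than 20 mm or tipped (distance of any of mug, gear from where it was at the start of the episode above 0.02 m or angle between any of mug, gear's own z axis and vertical above 0.3 rad).
It also fails if it takes over 72 s, if anything falls off the work surface, if the arm or the gripper's body presses on something with over 40 N, if the wrist force passes 120 N, or if a joint passes its speed limit or range.

ROBOT

A 7-joint arm with a two-finger parallel gripper is mounted at the origin on the work surface. World frame = base frame: x ahead of the robot, y to its left, z up, the work surface at z = 0. Lengths are in m, angles in rad, forces in N, time in s.
With the tool pointing down it reaches from about 0.425 to 0.875 m from the base axis. Payload 8.4 kg.
Tool frame: the origin (TCP) lies at the very end of the fingers, on their centre line; the grasp point (between the pads) lies 19 mm behind it; z points along the fingers, y is the direction in which the jaws open and shut (so a half turn about z gives the same grasp; the last joint's range is limited). The gripper opens to 85 mm and grips with 20 to 120 N. Pads are 22 mm wide; open, the fingers measure 114 mm over their backs; the gripper's body (76 mm by 85 mm) begins 54 mm behind the grasp point. The pads swing forward as they close: fully open they stand 13 mm farther back than shut.
Start: joints at [-1.373, 0.333, 0.04, 1.465, -0.013, 1.343, -0.059], TCP at [0.19, 0.622, 0.198] pointing down, gripper open.
Joint ranges: [-2.58, 2.58], [-0.38, 2.09], [-1.3, 1.39], [0.25, 2.4], [-1.5, 4.64], [0.08, 2.09], [-2.65, 2.65]. Speed limits (rad/s): [2.22, 2.22, 2.79, 2.79, 3.14, 3.14, 3.14].

INTERFACE

Orientations are given as a unit quaternion [w, x, y, z].
In Python, from rig import read_state, grab_frame, calibration, sign_off gives the robot as it stands.
- The arm moves only by the tool step_arm, never from a script. Its argument "plan" is text: rows parted by semicolons, each of 7 numbers parted by spaces: the shift along the world's x, y, z in cm, then the turn, a rotation vector about the world's x, y, z in degrees, then the opening, from 0 (shut) to 1 (fully open). In form: dx dy dz ax ay az fingers; .... A call has 1 to 10 rows; each row is the pose to reach, as a shift and turn from the pose commanded when the call began; what a row does not reach only later rows make up. A row lasts 1/8 s, in which the tool goes at most 62.5 mm and 10.7 degrees, less where a joint would pass 70% of its speed; a pose out of reach is approached as far as the arm can. A call with a gripper value outside its range is refused whole. The fingers move at their own pace and stop on an object; the grip force is fixed at half the most. Time passes only in rows, so rows that repeat a pose let the fingers close. It gives the time, the measured TCP pose, the force and the opening at its end, in the units of the state.
- read_state(): the state, without advancing time (a new reading comes with each control period).
- grab_frame(name): name is "side" or "top"; returns the picture (480x640x3 uint8, red, green, blue); there is no depth.
- calibration(name): a dict with "K" (3x3 intrinsics, pixels), "R" (3x3) and "t" (3): a world point X has camera coordinates R X + t. Camera axes: x right, y down, z forward; pixel columns grow to the right and rows downward; lengths in m; the calibration is good to about 2 mm. A picture is of the moment at which its call begins. calibration takes no time and is no camera call.
- sign_off(): hands the job in, once; it reports no verdict.
The state is a dict: "time_s": time; "joint_pos": joint angles; "qd": joint speeds; "joint_torque": joint torques, N m; "tool_pos": TCP position; "eef_rot": TCP orientation; "contact_force": force on the tool from outside, world axes, zero at the start; "torque": the same for the moment, N m; "finger_gap": opening from 0.0 (shut) to 1.0 (fully open).
Only numpy, scipy, OpenCV 4.12 (cv2) and the standard library are available. Lean on these libraries where they do the work, as an engineer would, in place of code of your own. Each camera call takes 0.05 s, during which the arm holds its last target.

## Working session

There is one attempt and no reset: what is moved stays moved. The work goes in short steps, Python scripts to look and compute and a tool call to move; the robot and the scene stay as the last step left them, time stands still between calls to the robot, and variables do not carry over. Pictures are saved under pics/ and viewed, and the job is handed in when it is done.

Besides the shell and the picture viewer there is one more tool, called after "Request:" by a JSON object that holds its "api" and its "payload". step_arm: Moves the arm, as the interface text tells. Its arguments: {"type":"object","properties":{"plan":{"type":"string"}},"required":["plan"]}

```bash
mkdir -p pics; ls; python3 - <<'E'
from rig import *
import cv2
print(read_state())
for n in("top","side"):
    f=grab_frame(n); cv2.imwrite(f"pics/{n}0.png",f[:,:,::-1]); c=calibration(n); print(n,c)
E
```

```text
pics
{'time_s': 0.0, 'joint_pos': array([-1.37320779,  0.33386794,  0.03985141,  1.46628311, -0.01340061,
        1.34331986, -0.05852242]), 'qd': array([-1.48482263e-03,  1.51399661e-04, -1.97230727e-05,  2.19340077e-03,
        2.32739712e-04, -4.11276802e-03,  8.17873917e-04]), 'joint_torque': array([ 1.39267177e-04, -6.58552408e+01,  1.36551674e+00, -4.05566597e+01,
        1.68519438e-02,  1.23562655e-02,  4.39435530e-05]), 'tool_pos': array([0.18995798, 0.62107678, 0.19684299]), 'eef_rot': array([-6.95166690e-05,  1.47859479e-01,  9.89008051e-01, -8.03270947e-04]), 'contact_force': array([0.46873971, 0.12159298, 0.13389172]), 'torque': array([-0.00778786, -0.04198464, -0.02043068]), 'finger_gap': 1.0004148662950316}
top {'K': array([[465.65082796,   0.        , 319.75804041],
       [  0.        , 465.65082796, 245.76123346],
       [  0.        ,   0.        ,   1.        ]]), 'R': array([[ 0.02312958, -0.99972703,  0.00330074],
       [-0.99668103, -0.02331662, -0.0779953 ],
       [ 0.07805097, -0.00148579, -0.99694826]]), 't': array([-0.0201432 ,  0.43300532,  1.06251623])}
side {'K': array([[492.53761726,   0.        , 320.99870376],
       [  0.        , 492.53761726, 235.44890588],
       [  0.        ,   0.        ,   1.        ]]), 'R': array([[ 0.81163391, -0.58409897, -0.00887611],
       [-0.4047418 , -0.55132215, -0.72953956],
       [ 0.42122971,  0.59571157, -0.68388102]]), 't': array([-0.36858204,  0.24070845,  0.97015711])}
```

View pics/top0.png

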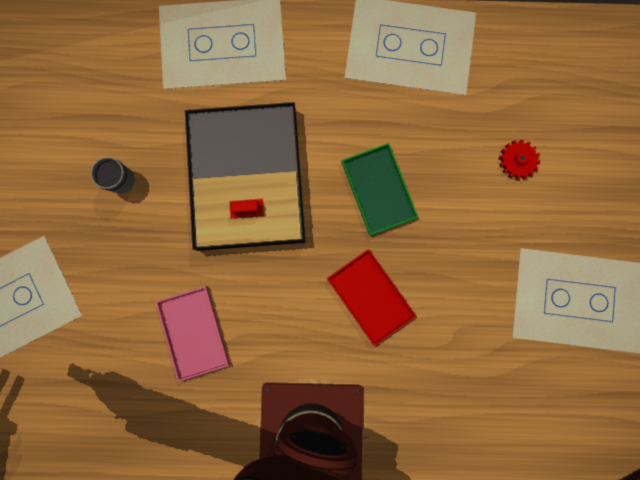

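View pics/side0.png

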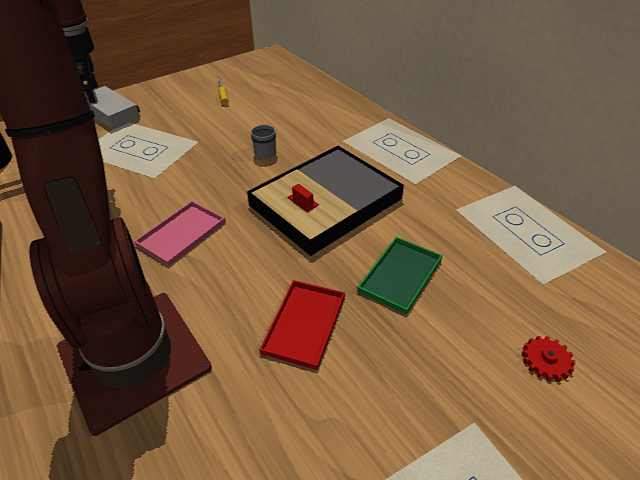

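The top view shows three trays: green at (380,190), red at (372,297) and pink at (193,333). The green one fits the description. The case is at (245,176), with its deck away from the robot and its cover home towards it; the red grip is at (247,208), the mug at (112,175) and the gear at (520,160).

```bash
cat > h.py <<'E'
import numpy as np, cv2
from rig import *
def ray(n,uv,z):
    c=calibration(n); K,R,t=c["K"],c["R"],c["t"]
    uv=np.atleast_2d(uv).astype(float)
    d=(np.linalg.inv(K)@np.c_[uv,np.ones(len(uv))].T).T@R
    o=-R.T@t
    return o+d*((z-o[2])/d[:,2:3])
def proj(n,X):
    c=calibration(n);p=(c["R"]@np.atleast_2d(X).T).T+c["t"]; p=p@c["K"].T; return p[:,:2]/p[:,2:]
def hsv(f): return cv2.cvtColor(f,cv2.COLOR_RGB2HSV)
def blob(m,roi=None):
    m=m.astype(np.uint8)
    if roi: 
        k=np.zeros_like(m);x0,y0,x1,y1=roi;k[y0:y1,x0:x1]=1;m=m*k
    cs,_=cv2.findContours(m,cv2.RETR_EXTERNAL,cv2.CHAIN_APPROX_NONE)
    return max(cs,key=cv2.contourArea)[:,0,:]
def rect(P):
    (c,s,a)=cv2.minAreaRect((P[:,:2]*1000).astype(np.float32))
    b=cv2.boxPoints((c,s,a)); e0=b[1]-b[0];e1=b[2]-b[1]
    l=e0 if np.linalg.norm(e0)>np.linalg.norm(e1) else e1
    return np.round(c,1),np.round(sorted(s),1),round(np.degrees(np.arctan2(l[1],l[0]))%180,1)
E
python3 - <<'E'
from h import *
for n,rois in (("top",((330,130,430,245),(175,95,315,260),(222,192,272,222))),("side",((345,225,455,320),(240,140,410,262),(283,178,323,215)))):
    f=cv2.imread(f"pics/{n}0.png")[:,:,::-1].copy();H=hsv(f)
    g=blob((H[...,0]>50)&(H[...,0]<90)&(H[...,1]>100),rois[0]); print(n,"tray",rect(ray(n,g,0.016 if n=="top" else .016)))
    dark=blob(H[...,2]<45,rois[1]); print("case",rect(ray(n,dark,0.047)))
    red=blob(((H[...,0]<6)|(H[...,0]>174))&(H[...,1]>180)&(H[...,2]>(150 if n=="top" else 60)),rois[2]); print("grip",rect(ray(n,red,0.081)),cv2.boundingRect(red))
    print("deck/cover",)
f=cv2.imread("pics/top0.png");cv2.imwrite("pics/cropA.png",cv2.resize(f[90:260,170:440],None,fx=2.9,fy=2.9,interpolation=cv2.INTER_CUBIC))
E
```

```text
top tray (array([ 571.3, -146. ]), array([120. , 189.6]), np.float32(21.8))
case (array([587.2, 165.3]), array([252.7, 324.9]), np.float32(5.7))
grip (array([507.6, 153.2]), array([35.8, 71.4]), np.float32(95.8)) (230, 199, 33, 19)
deck/cover
side tray (array([ 566. , -150.1]), array([123.2, 201.1]), np.float32(21.8))
case (array([576.2, 148.3]), array([289.9, 351.9]), np.float32(5.6))
grip (array([495.9, 136.1]), array([55. , 98.1]), np.float32(95.4)) (288, 184, 31, 28)
deck/cover
```

View pics/cropA.png

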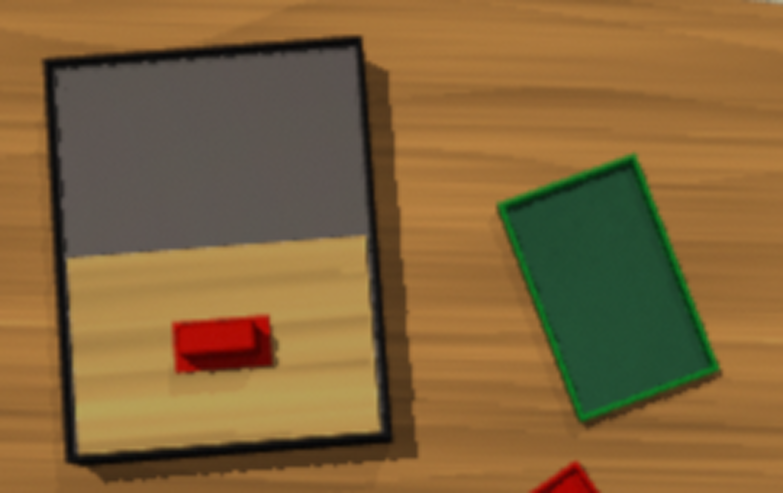

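```bash
python3 - <<'E'
from h import *
f=cv2.imread("pics/side0.png");cv2.imwrite("pics/cropB.png",cv2.resize(f[165:225,265:345],None,fx=9,fy=9,interpolation=cv2.INTER_CUBIC))
a=np.radians(5.7);c=np.array([.5872,.1653]);u=np.array([np.cos(a),np.sin(a)]);v=np.array([-u[1],u[0]])
def P(x,y,z): return [*(c+u*x+v*y),z]
for z in(.045,.081):
  q=[P(-.077+i*.012,j*.03,z) for i,j in((1,1),(1,-1),(-1,-1),(-1,1))]
  print(z,np.round(proj("side",q)-[265,165])*9,np.round((proj("top",q)-[170,90])*2.9))
print(P(-.077,0,0),P(.08,0,0),P(-.0775,0,0))
E
```

```text
0.045 [[306. 261.]
 [441. 360.]
 [378. 396.]
 [234. 297.]] [[183. 333.]
 [260. 328.]
 [262. 358.]
 [185. 364.]]
0.081 [[297. 162.]
 [441. 261.]
 [369. 297.]
 [234. 198.]] [[175. 325.]
 [254. 320.]
 [256. 351.]
 [177. 357.]]
[np.float64(0.5105807211129856), np.float64(0.1576523792697398), 0] [np.float64(0.6668044455968982), np.float64(0.17324557997949114), 0] [np.float64(0.510083193328005), np.float64(0.15760271939486797), 0]
```

View pics/cropB.png

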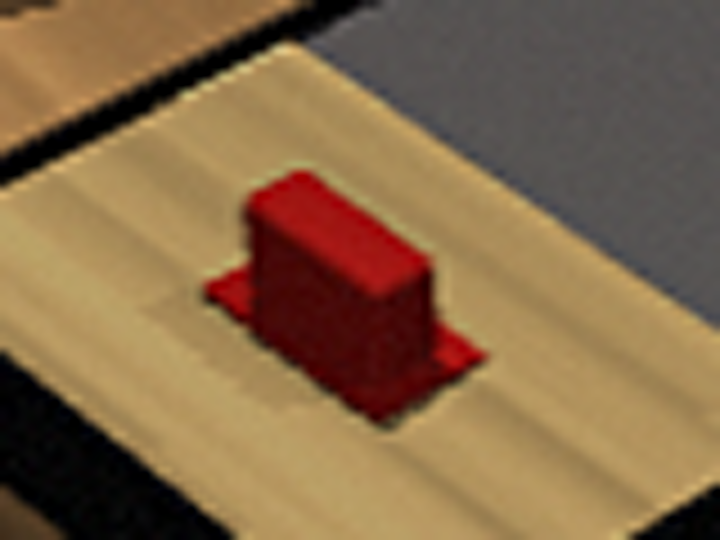

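The grip is a 24x60 mm upright on a thin flange, and its projected corners match the picture within about 1 px. I'll grip it across its 60 mm width, which uses the same yaw as the link needs.

Request:
{"api": "step_arm", "payload": {"plan": "3.2 -4.6 -0.5 0 0 2.3 1; 6.4 -9.2 -1 0 0 4.6 1; 9.6 -13.9 -1.5 0 0 6.9 1; 12.8 -18.5 -2 0 0 9.2 1; 16 -23.1 -2.5 0 0 11.5 1; 19.2 -27.8 -3 0 0 13.8 1; 22.4 -32.4 -3.5 0 0 16 1; 25.6 -37 -4 0 0 18.3 1; 28.8 -41.6 -4.5 0 0 20.5 1; 32.1 -46.3 -5 0 0 22.7 1"}}

```text
time_s: 1.35
tool_pos: [0.5117, 0.157, 0.1475]
eef_rot: [-0.0, -0.051, 0.999, 0.0]
contact_force: [0.4, 0.8, -1.1]
finger_gap: 1.003
```

Request:
{"api": "step_arm", "payload": {"plan": "0 0 0 0 0 0 1; 0 0 0 0 0 0 1; 0 0 0 0 0 0 1"}}

```text
time_s: 1.72
tool_pos: [0.5104, 0.16, 0.1476]
eef_rot: [-0.0, -0.051, 0.999, 0.0]
contact_force: [-0.1, 0.3, -1.0]
finger_gap: 0.997
```

Request:
{"api": "step_arm", "payload": {"plan": "0 -0.2 -2.5 0 0 0 1; 0 -0.2 -5 0 0 0 1; 0 -0.2 -7 0 0 0 1; 0 -0.2 -8.5 0 0 0 1; 0 -0.2 -9.8 0 0 0 1; 0 -0.2 -9.8 0 0 0 1; 0 -0.2 -9.8 0 0 0 1"}}

```text
time_s: 2.6
tool_pos: [0.5115, 0.1567, 0.0503]
eef_rot: [0.0, -0.05, 0.999, 0.0]
contact_force: [-0.3, -0.4, -0.2]
finger_gap: 1.004
```

```bash
python3 - <<'E'
from h import *
print(read_state()["contact_force"])
f=grab_frame("side")[:,:,::-1];cv2.imwrite("pics/s1.png",cv2.resize(f[60:260,200:440],None,fx=3,fy=3,interpolation=cv2.INTER_CUBIC))
E
```

```text
[-0.30609506 -0.41680992 -0.19244101]
```

View pics/s1.png

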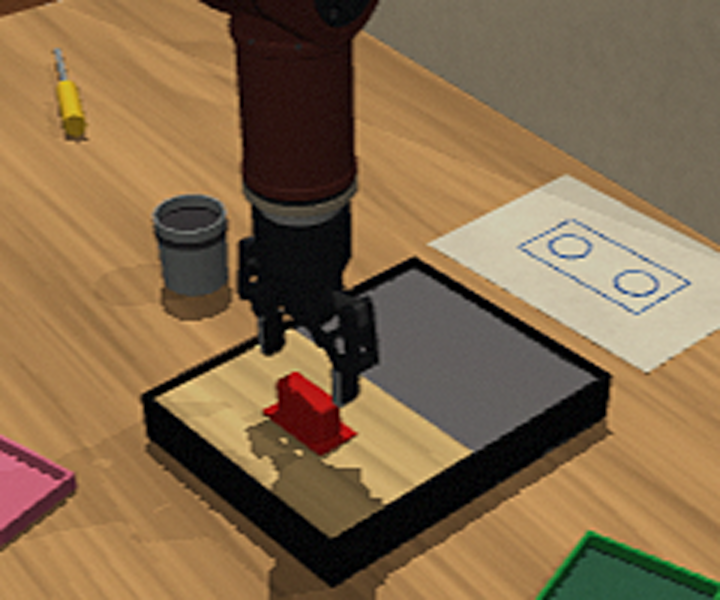

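```bash
python3 - <<'E'
from h import *
a=np.radians(5.7);v=np.array([-np.sin(a),np.cos(a),0]);p=np.array([.5115,.1567,.063])
for s in(.0425,.055): print((proj("side",[p+v*s,p-v*s])-[200,60])*3)
E
```

```text
[[276.58211952 385.2177313 ]
 [341.80153349 432.43087805]]
[[267.39791553 378.56917154]
 [351.81996353 439.68334444]]
```

```bash
python3 - <<'E'
from h import *
print(read_state()["tool_pos"])
f=grab_frame("top")[:,:,::-1];cv2.imwrite("pics/t1.png",cv2.resize(f[90:270,150:350],None,fx=3.3,fy=3.3,interpolation=cv2.INTER_CUBIC))
f=grab_frame("side")[:,:,::-1];cv2.imwrite("pics/s2.png",cv2.resize(f[130:220,260:350],None,fx=6.6,fy=6.6,interpolation=cv2.INTER_CUBIC))
E
```

```text
[0.5116398  0.15675064 0.05041431]
```

View pics/t1.png

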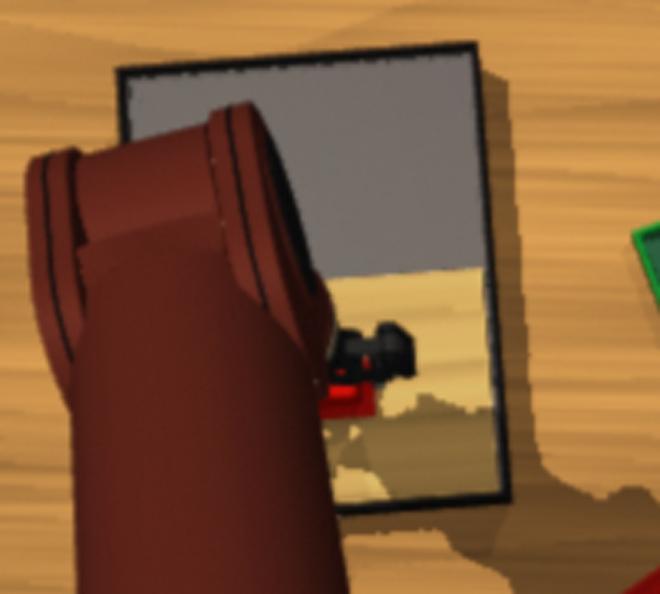

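View pics/s2.png

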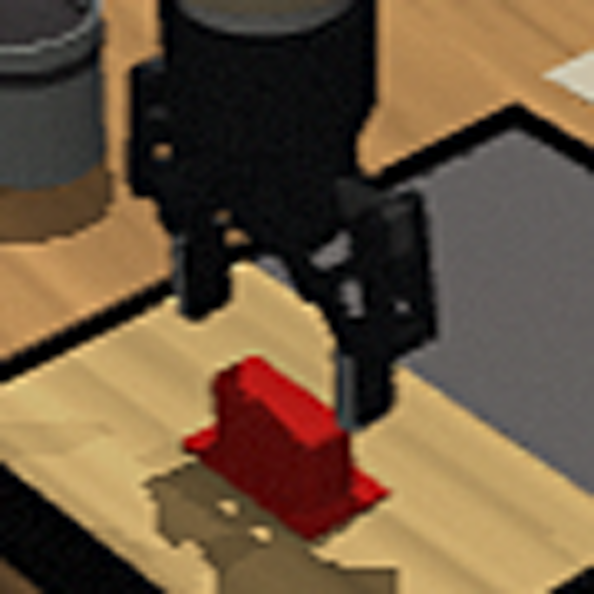

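```bash
python3 - <<'E'
from h import *
for z in (.05,.057,.063,.07,.08): print(z,ray("side",[[315.3,195.2],[289.5,178.2]],z).round(4)[:,:2].tolist(), ray("top",[[150+395/3.3,90+350/3.3],[150+405/3.3,90+370/3.3]],z+.02).round(3)[:,:2].tolist())
E
```

```text
0.05 [[0.5481, 0.1547], [0.5346, 0.2548]] [[0.537, 0.104], [0.524, 0.097]]
0.057 [[0.5431, 0.1474], [0.5297, 0.2466]] [[0.536, 0.103], [0.523, 0.096]]
0.063 [[0.5388, 0.1412], [0.5255, 0.2396]] [[0.535, 0.102], [0.522, 0.095]]
0.07 [[0.5338, 0.134], [0.5207, 0.2315]] [[0.534, 0.102], [0.52, 0.095]]
0.08 [[0.5267, 0.1236], [0.5137, 0.2198]] [[0.532, 0.1], [0.519, 0.094]]
```

Casting the visible fingertips gives about z = 0.09, with y agreeing with the tool reading. That is higher than the expected 0.063. I'll lower in small steps and watch the force.

Request:
{"api": "step_arm", "payload": {"plan": "0 0 -0.5 0 0 0 1; 0 0 -1.0 0 0 0 1; 0 0 -1.0 0 0 0 1; 0 0 -1.0 0 0 0 1"}}

```text
time_s: 3.25
tool_pos: [0.5111, 0.1565, 0.0396]
eef_rot: [-0.0, -0.05, 0.999, -0.0]
contact_force: [1.1, -0.4, -0.6]
finger_gap: 1.004
```

```bash
python3 - <<'E'
from h import *
s=read_state();print(s["tool_pos"],s["joint_pos"],s["contact_force"])
f=grab_frame("side")[:,:,::-1];cv2.imwrite("pics/s3.png",cv2.resize(f[130:220,260:350],None,fx=6.6,fy=6.6,interpolation=cv2.INTER_CUBIC))
E
```

```text
[0.51108013 0.15652878 0.03963827] [-0.72497972  0.25233459  0.39167179  1.94141537 -0.11571637  0.969557
  1.3912959 ] [ 1.12645762 -0.41271609 -0.63113746]
```

View pics/s3.png

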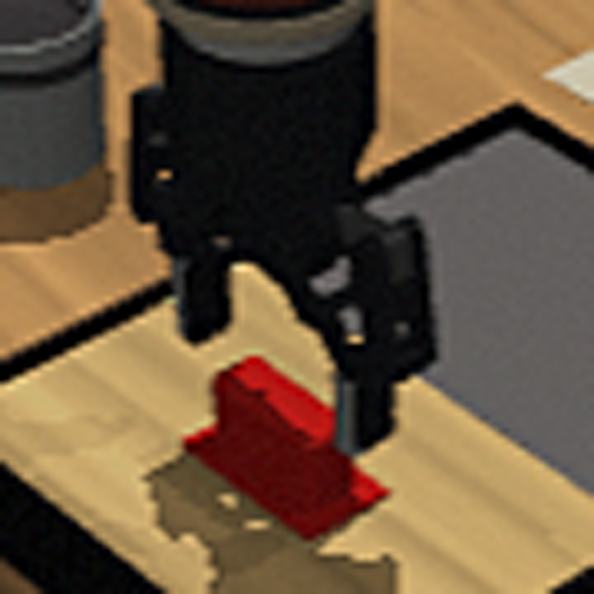

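Request:
{"api": "step_arm", "payload": {"plan": "0 0 -0.4 0 0 0 1; 0 0 -0.8 0 0 0 1; 0 0 -0.8 0 0 0 1; 0 0 -0.8 0 0 0 1"}}

```text
time_s: 3.8
tool_pos: [0.5111, 0.1565, 0.0317]
eef_rot: [-0.0, -0.05, 0.999, -0.0]
contact_force: [1.4, -0.2, -0.5]
finger_gap: 0.999
```

```bash
python3 - <<'E'
from h import *
s=read_state();print(s["tool_pos"],s["contact_force"])
f=grab_frame("side")[:,:,::-1];cv2.imwrite("pics/s4.png",cv2.resize(f[130:220,260:350],None,fx=6.6,fy=6.6,interpolation=cv2.INTER_CUBIC))
E
```

```text
[0.51111435 0.15650248 0.03167405] [ 1.41113213 -0.18969647 -0.48812676]
```

View pics/s4.png

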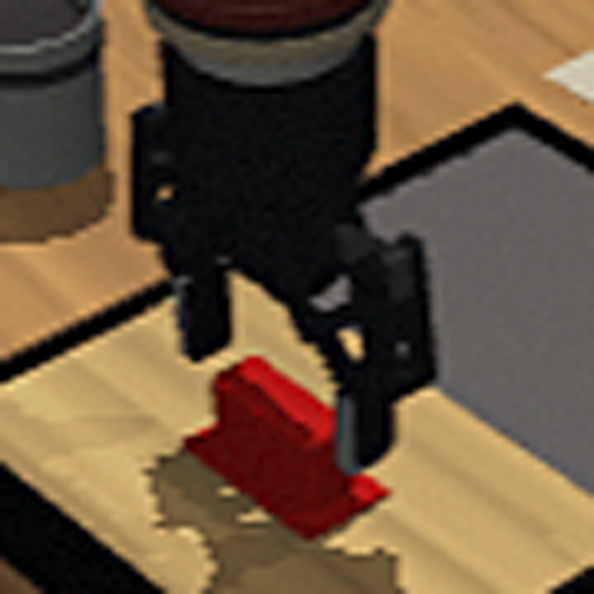

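```bash
python3 - <<'E'
from h import *
for z in (.045,.06,.065,.07,.075,.08):
  r=ray("side",[[315.,201.2],[291.1,183.8]],z);print(z,r.round(4)[:,:2].tolist(),r.mean(0).round(4))
f=grab_frame("top")[:,:,::-1];cv2.imwrite("pics/t4.png",cv2.resize(f[170:230,230:310],None,fx=9,fy=9,interpolation=cv2.INTER_CUBIC))
E
```

```text
0.045 [[0.5369, 0.1404], [0.528, 0.2373]] [0.5324 0.1889 0.045 ]
0.06 [[0.5265, 0.1252], [0.5177, 0.2203]] [0.5221 0.1728 0.06  ]
0.065 [[0.523, 0.1202], [0.5143, 0.2146]] [0.5187 0.1674 0.065 ]
0.07 [[0.5196, 0.1151], [0.5109, 0.209]] [0.5152 0.162  0.07  ]
0.075 [[0.5161, 0.11], [0.5075, 0.2033]] [0.5118 0.1567 0.075 ]
0.08 [[0.5126, 0.105], [0.504, 0.1976]] [0.5083 0.1513 0.08  ]
```

View pics/t4.png

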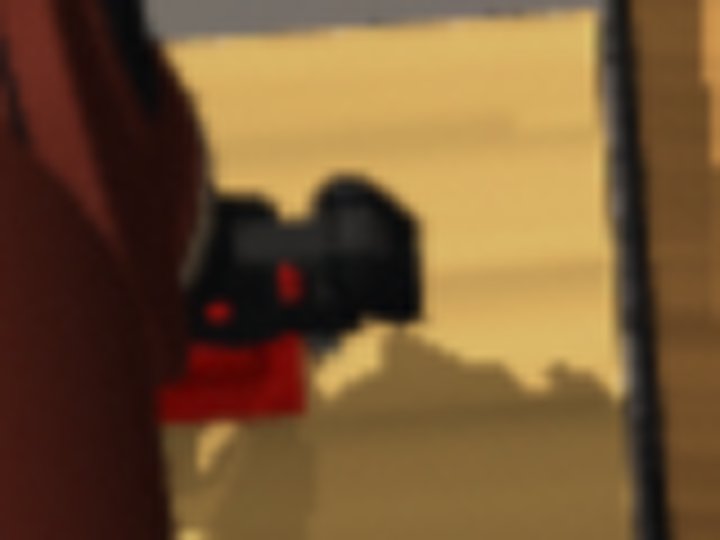

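Request:
{"api": "step_arm", "payload": {"plan": "0 0 -0.4 0 0 0 1; 0 0 -0.8 0 0 0 1; 0 0 -1.2 0 0 0 1; 0 0 -1.2 0 0 0 1"}}

```text
time_s: 4.4
tool_pos: [0.5108, 0.1564, 0.0192]
eef_rot: [-0.0, -0.05, 0.999, -0.0]
contact_force: [-0.0, 0.8, 0.0]
finger_gap: 0.997
```

```bash
python3 - <<'E'
from h import *
s=read_state();print(s["tool_pos"],s["contact_force"])
f=grab_frame("side")[:,:,::-1];cv2.imwrite("pics/s5.png",cv2.resize(f[130:220,260:350],None,fx=6.6,fy=6.6,interpolation=cv2.INTER_CUBIC))
E
```

```text
[0.51078587 0.15638346 0.01923955] [-0.03210548  0.84992113  0.03242185]
```

View pics/s5.png

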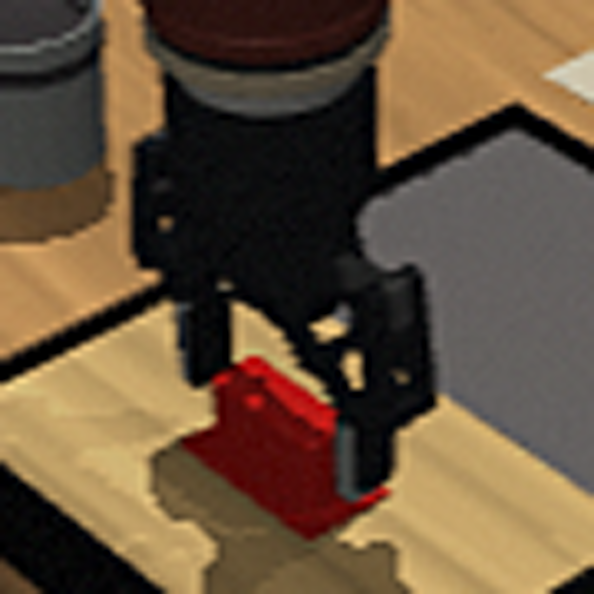

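With no contact here, the visible tips are at about 0.062, so the z reading is about 30 mm too low; x and y agree. I'll allow for that offset and close on the grip.

Request:
{"api": "step_arm", "payload": {"plan": "0 0 0 0 0 0 0.6; 0 0 0 0 0 0 0.4; 0 0 0 0 0 0 0.4; 0 0 0 0 0 0 0.4; 0 0 0 0 0 0 0.4; 0 0 0 0 0 0 0.4"}}

```text
time_s: 5.2
tool_pos: [0.5115, 0.1568, 0.0202]
eef_rot: [0.0, -0.05, 0.999, 0.0]
contact_force: [-1.6, 0.5, 5.7]
finger_gap: 0.689
```

Request:
{"api": "step_arm", "payload": {"plan": "0.8 0.08 0 0 0 0 0.4; 2.4 0.24 0 0 0 0 0.4; 4.2 0.42 0 0 0 0 0.4; 6 0.6 0 0 0 0 0.4; 8 0.8 0 0 0 0 0.4; 10 1 0 0 0 0 0.4; 12 1.2 0 0 0 0 0.4; 13.8 1.38 0 0 0 0 0.4; 15 1.5 0 0 0 0 0.4; 15 1.5 0 0 0 0 0.4"}}

```text
time_s: 6.45
tool_pos: [0.6622, 0.1718, 0.0203]
eef_rot: [0.001, -0.05, 0.999, 0.0]
contact_force: [1.2, 0.4, 4.3]
finger_gap: 0.687
```

Request:
{"api": "step_arm", "payload": {"plan": "0.3 0.03 0 0 0 0 0.4; 0.6 0.06 0 0 0 0 0.4; 0.6 0.06 0 0 0 0 0.4"}}

```text
time_s: 6.82
tool_pos: [0.6666, 0.1723, 0.0203]
eef_rot: [-0.001, -0.05, 0.999, 0.0]
contact_force: [-6.1, -0.3, 9.8]
finger_gap: 0.695
```

```bash
python3 - <<'E'
from h import *
s=read_state();print(s["tool_pos"],s["contact_force"])
for n in("top","side"):
  f=grab_frame(n)[:,:,::-1];cv2.imwrite(f"pics/{n}6.png",f)
E
```

```text
[0.66655084 0.17228378 0.02032378] [-6.12444544 -0.26870475  9.84230071]
```

View pics/top6.png

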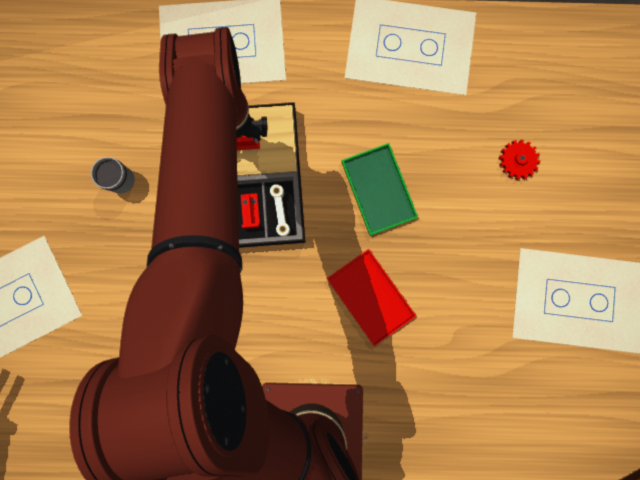

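View pics/side6.png

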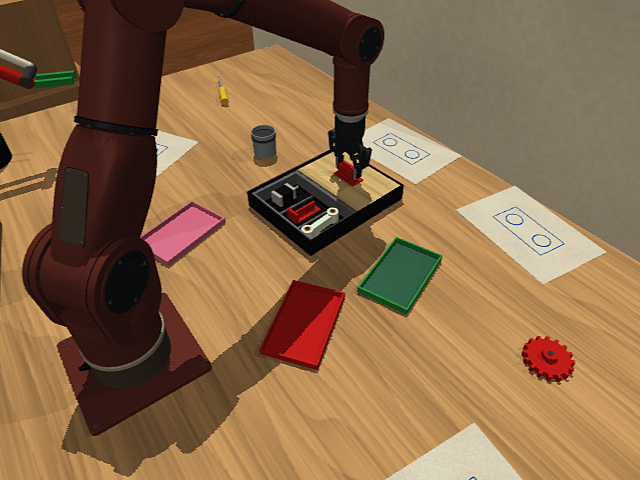

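The cover is against the rear stop. The white link lies in the right-hand (y = -74 mm) pocket at top pixels (280,208), with the bracket in the middle and the motor on the left. I'll release and measure the link.

Request:
{"api": "step_arm", "payload": {"plan": "0 0 0 0 0 0 1; 0 0 0 0 0 0 1; 0 0 0 0 0 0 1; 0 0 0 0 0 0 1; 0 0 2 0 0 0 1; 0 0 5 0 0 0 1; 0 0 8 0 0 0 1; 0 0 8 0 0 0 1"}}

```text
time_s: 7.92
tool_pos: [0.6693, 0.1724, 0.1043]
eef_rot: [0.003, -0.05, 0.999, 0.001]
contact_force: [-1.2, -0.2, -0.4]
finger_gap: 1.002
```

```bash
python3 - <<'E'
from h import *
f=grab_frame("top");cv2.imwrite("pics/top7.png",f[:,:,::-1]);H=hsv(f)
cv2.imwrite("pics/t7c.png",cv2.resize(f[160:250,220:320,::-1],None,fx=6.5,fy=6.5,interpolation=cv2.INTER_CUBIC))
m=(H[...,1]<60)&(H[...,2]>130)
l=blob(m,(262,175,300,245));print(cv2.boundingRect(l),rect(ray("top",l,.034)))
g=grab_frame("side");cv2.imwrite("pics/side7.png",g[:,:,::-1]);G=hsv(g)
l2=blob((G[...,1]<60)&(G[...,2]>110),(295,195,345,245));print(cv2.boundingRect(l2),rect(ray("side",l2,.031)))
a=np.radians(5.7);c=np.array([.5872,.1653]);u=np.array([np.cos(a),np.sin(a)]);v=np.array([-u[1],u[0]])
print(c-.0775*u-.074*v, read_state()["tool_pos"])
# brass eyes
for n,F,r in(("top",H,(262,175,300,245)),("side",G,(295,195,345,245))):
  k=((F[...,0]>8)&(F[...,0]<30)&(F[...,1]>80)&(F[...,2]>60)).astype(np.uint8); x0,y0,x1,y1=r
  nn,lab,st,ce=cv2.connectedComponentsWithStats(k[y0:y1,x0:x1])
  print(n,[(st[i,4],(ce[i]+[x0,y0]).round(1).tolist(),ray(n,ce[i]+[x0,y0],.035).round(4)[0,:2].tolist()) for i in range(1,nn) if st[i,4]>4])
E
```

```text
(270, 184, 25, 55) (array([508.5,  83.8]), array([ 36.1, 129.7]), np.float32(15.3))
(300, 207, 39, 32) (array([515.2,  77.1]), array([ 52.5, 124.2]), np.float32(10.9))
[0.51743285 0.08396861] [0.66739461 0.17224476 0.10073902]
top [(np.int32(35), [275.9, 190.1], [0.5581, 0.0938]), (np.int32(37), [282.2, 228.5], [0.4695, 0.0768]), (np.int32(23), [291.9, 243.8], [0.435, 0.0535])]
side [(np.int32(46), [340.8, 197.3], [0.607, 0.124]), (np.int32(19), [332.1, 210.7], [0.5568, 0.0944]), (np.int32(20), [307.2, 228.1], [0.4695, 0.0779]), (np.int32(82), [339.1, 241.1], [0.5042, -0.0039])]
```

View pics/t7c.png

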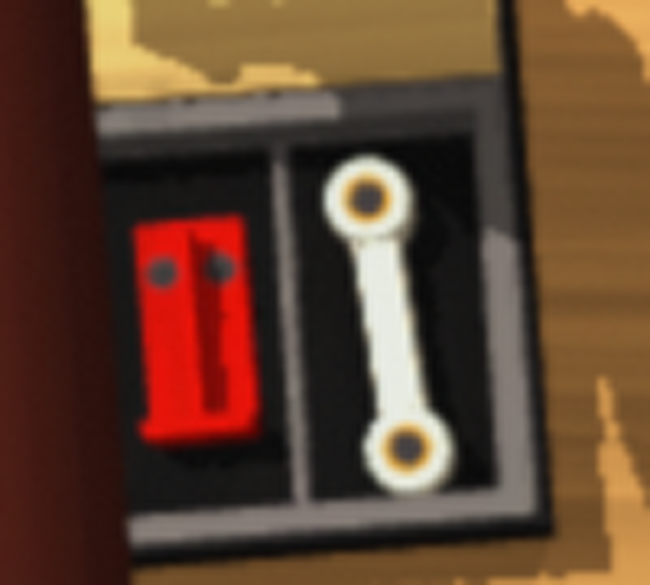

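Both cameras agree on the brass eyes: (0.5575, 0.094) and (0.4695, 0.0775), about 90 mm apart. That puts the link centre at (0.5135, 0.0857) with yaw 10.7°. I'll move above it partly closed.

Request:
{"api": "step_arm", "payload": {"plan": "-2 -1.1 0 0 0 0.7 0.4; -5 -2.8 0 0 0 1.6 0.4; -8 -4.5 0 0 0 2.6 0.4; -11 -6.2 0 0 0 3.5 0.4; -13.5 -7.6 0 0 0 4.4 0.4; -15.4 -8.7 0 0 0 5 0.4; -15.4 -8.7 -1 0 0 5 0.4; -15.4 -8.7 -2 0 0 5 0.4; -15.4 -8.7 -2 0 0 5 0.4;-15.4 -8.7 -2 0 0 5 0.4"}}

```text
time_s: 9.28
tool_pos: [0.5134, 0.0853, 0.0794]
eef_rot: [-0.0, -0.093, 0.996, -0.0]
contact_force: [0.2, -0.3, 0.6]
finger_gap: 0.4
```

```bash
python3 - <<'E'
from h import *
s=read_state();print(s["tool_pos"],s["eef_rot"],s["contact_force"])
f=grab_frame("side")[:,:,::-1];cv2.imwrite("pics/s8.png",cv2.resize(f[130:250,260:380],None,fx=5,fy=5,interpolation=cv2.INTER_CUBIC))
E
```

```text
[0.51341931 0.08534424 0.07942991] [-2.20930142e-04 -9.32931900e-02  9.95638611e-01 -2.96590833e-04] [ 0.2450994  -0.2987208   0.64726959]
```

View pics/s8.png

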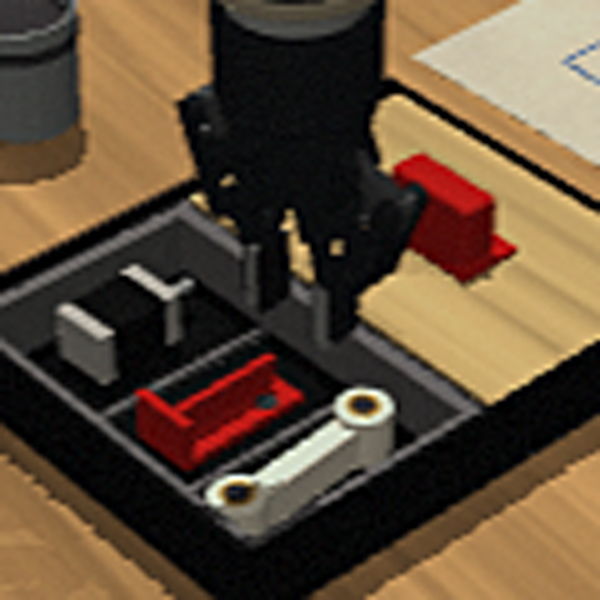

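```bash
python3 - <<'E'
from h import *
for z in (.1,.105,.11,.115,.12,.125):
  r=ray("side",[[327.5,199],[311.5,191]],z);print(z,r.round(4)[:,:2].tolist(),r.mean(0).round(4))
E
```

```text
0.1 [[0.5274, 0.0739], [0.5144, 0.1216]] [0.5209 0.0977 0.1   ]
0.105 [[0.5237, 0.0689], [0.5108, 0.1163]] [0.5173 0.0926 0.105 ]
0.11 [[0.52, 0.0639], [0.5073, 0.1109]] [0.5136 0.0874 0.11  ]
0.115 [[0.5164, 0.0589], [0.5037, 0.1056]] [0.51   0.0823 0.115 ]
0.12 [[0.5127, 0.0539], [0.5001, 0.1003]] [0.5064 0.0771 0.12  ]
0.125 [[0.5091, 0.0489], [0.4965, 0.095]] [0.5028 0.072  0.125 ]
```

Request:
{"api": "step_arm", "payload": {"plan": "0 0 -2.5 0 0 0 0.4; 0 0 -5 0 0 0 0.4; 0 0 -6.5 0 0 0 0.4; 0 0 -7.5 0 0 0 0.4; 0 0 -8.3 0 0 0 0.4; 0 0 -8.3 0 0 0 0.4"}}

```text
time_s: 10.07
tool_pos: [0.513, 0.0851, -0.0034]
eef_rot: [-0.0, -0.093, 0.996, -0.0]
contact_force: [0.4, -0.1, 0.1]
finger_gap: 0.4
```

```bash
python3 - <<'E'
from h import *
s=read_state();print(s["tool_pos"],s["contact_force"])
f=grab_frame("side")[:,:,::-1];cv2.imwrite("pics/s9.png",cv2.resize(f[130:250,260:380],None,fx=5,fy=5,interpolation=cv2.INTER_CUBIC))
E
```

```text
[ 0.51302967  0.08509584 -0.00344993] [ 0.37129339 -0.12835116  0.1169891 ]
```

View pics/s9.png

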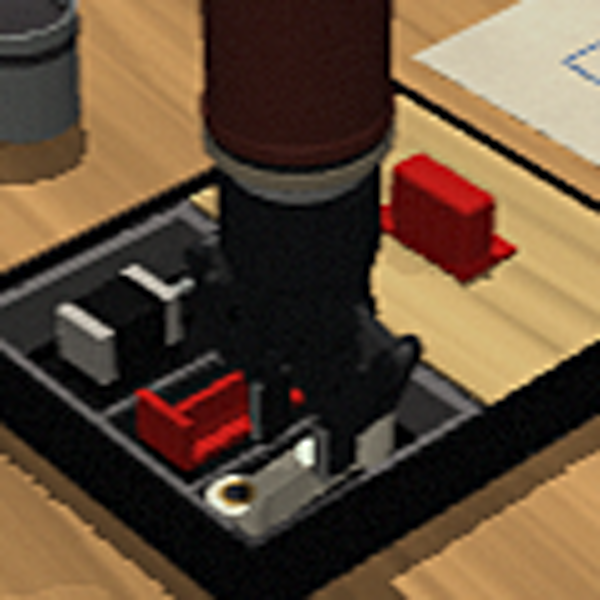

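Request:
{"api": "step_arm", "payload": {"plan": "0 0 -0.5 0 0 0 0.4; 0 0 -1 0 0 0 0.4; 0 0 -1.4 0 0 0 0.4; 0 0 -1.4 0 0 0 0.4"}}

```text
time_s: 10.62
tool_pos: [0.5128, 0.085, -0.0177]
eef_rot: [-0.0, -0.093, 0.996, -0.0]
contact_force: [-0.2, -0.4, 0.2]
finger_gap: 0.401
```

Request:
{"api": "step_arm", "payload": {"plan": "0 0 0 0 0 0 0.2; 0 0 0 0 0 0 0.05; 0 0 0 0 0 0 0; 0 0 0 0 0 0 0; 0 0 0 0 0 0 0"}}

```text
time_s: 11.25
tool_pos: [0.5133, 0.0852, -0.017]
eef_rot: [0.0, -0.093, 0.996, 0.0]
contact_force: [-1.6, -0.3, 6.0]
finger_gap: 0.168
```

Request:
{"api": "step_arm", "payload": {"plan": "0 0 1.5 0 0 0 0; 0 0 4 0 0 0 0; 0 0 7 0 0 0 0; 0 0 10 0 0 0 0; 0 0 11 0 0 0 0; 0 0 11 0 0 0 0"}}

```text
time_s: 12.0
tool_pos: [0.5133, 0.0853, 0.0931]
eef_rot: [0.0, -0.093, 0.996, 0.0]
contact_force: [-0.5, -0.1, 0.1]
finger_gap: 0.164
```

```bash
python3 - <<'E'
from h import *
s=read_state();print(s["tool_pos"],s["contact_force"],s["finger_gap"])
f=grab_frame("side")[:,:,::-1];cv2.imwrite("pics/s10.png",cv2.resize(f[60:260,220:440],None,fx=3,fy=3,interpolation=cv2.INTER_CUBIC))
E
```

```text
[0.51331869 0.08531386 0.09310404] [-0.47219183 -0.07860896  0.10893351] 0.16383908772969075
```

View pics/s10.png

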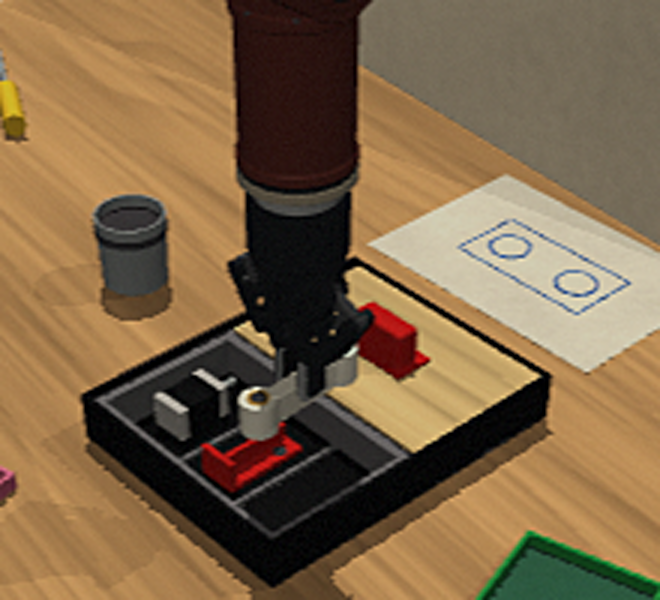

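The link is held level and clear of the case; the crop shows it across (300,395). I'll carry it to the tray.

Request:
{"api": "step_arm", "payload": {"plan": "0.6 -2.3 0 0 0 1.1 0; 1.4 -5.5 0 0 0 2.7 0; 2.3 -9 0 0 0 4.4 0; 3.2 -12.5 0 0 0 6.1 0; 4 -16 0 0 0 7.7 0; 4.8 -19 0 0 0 9.2 0; 5.4 -21.5 0 0 0 10.3 0; 5.8 -23.1 0 0 0 11.1 0; 5.8 -23.1 -1 0 0 11.1 0; 5.8 -23.1 -2 0 0 11.1 0"}}

```text
time_s: 13.3
tool_pos: [0.5703, -0.1447, 0.0709]
eef_rot: [-0.001, -0.189, 0.982, 0.0]
contact_force: [-0.3, 0.5, 0.3]
finger_gap: 0.168
```

Request:
{"api": "step_arm", "payload": {"plan": "0 0 -1.5 0 0 0 0; 0 0 -3.5 0 0 0 0; 0 0 -5 0 0 0 0; 0 0 -6 0 0 0 0; 0 0 -6.5 0 0 0 0; 0 0 -6.5 0 0 0 0"}}

```text
time_s: 14.05
tool_pos: [0.5711, -0.1459, 0.0076]
eef_rot: [-0.0, -0.189, 0.982, -0.0]
contact_force: [-0.0, 0.1, -0.7]
finger_gap: 0.168
```

```bash
python3 - <<'E'
from h import *
s=read_state();print(s["tool_pos"],s["contact_force"],s["finger_gap"],s["eef_rot"])
f=grab_frame("side")[:,:,::-1];cv2.imwrite("pics/s11.png",cv2.resize(f[130:330,300:500],None,fx=3,fy=3,interpolation=cv2.INTER_CUBIC))
f=grab_frame("top")[:,:,::-1];cv2.imwrite("pics/t11.png",cv2.resize(f[120:270,310:450],None,fx=4,fy=4,interpolation=cv2.INTER_CUBIC))
E
```

```text
[ 0.57110657 -0.14589991  0.00761848] [-0.00777391  0.06469327 -0.70380613] 0.16776465662201628 [-4.98035109e-05 -1.88988989e-01  9.81979205e-01 -1.06436186e-05]
```

View pics/s11.png

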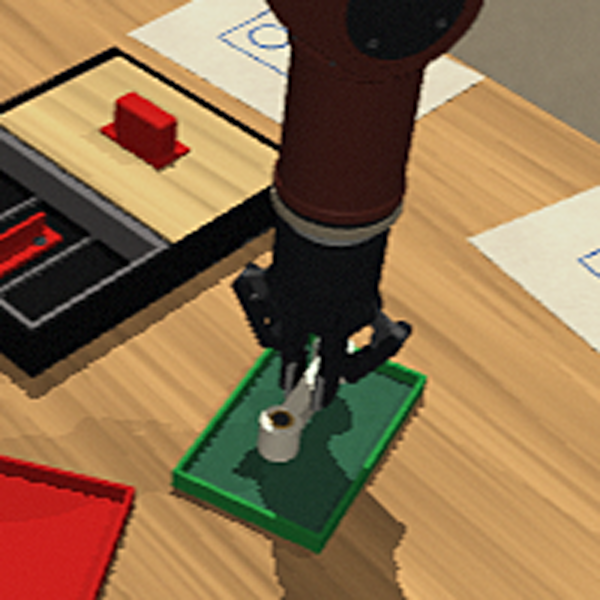

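View pics/t11.png

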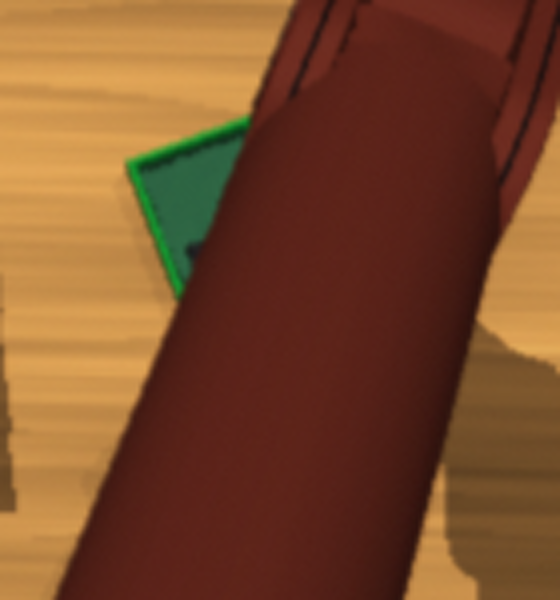

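Request:
{"api": "step_arm", "payload": {"plan": "0 0 -0.8 0 0 0 0; 0 0 -1.6 0 0 0 0; 0 0 -2.1 0 0 0 0; 0 0 -2.3 0 0 0 0; 0 0 -2.4 0 0 0 0; 0 0 -2.4 0 0 0 0"}}

```text
time_s: 14.9
tool_pos: [0.5712, -0.1459, -0.0162]
eef_rot: [0.0, -0.189, 0.982, -0.0]
contact_force: [0.2, 0.4, -0.4]
finger_gap: 0.171
```

Request:
{"api": "step_arm", "payload": {"plan": "0 0 -0.1 0 0 0 0; 0 0 -0.2 0 0 0 0; 0 0 -0.2 0 0 0 0; 0 0 -0.2 0 0 0 0"}}

```text
time_s: 15.4
tool_pos: [0.5712, -0.1458, -0.018]
eef_rot: [0.0, -0.189, 0.982, 0.0]
contact_force: [-2.0, 1.5, 5.8]
finger_gap: 0.164
```

There is 5.8 N upward force at the expected height, so the link is on the floor. I'll hold briefly, release and go up.

Request:
{"api": "step_arm", "payload": {"plan": "0 0 0 0 0 0 0; 0 0 0 0 0 0 0; 0 0 0 0 0 0 0.4; 0 0 0 0 0 0 0.4; 0 0 0 0 0 0 0.4; 0 0 0 0 0 0 0.4; 0 0 2 0 0 0 0.4; 0 0 5 0 0 0 0.4; 0 0 9 0 0 0 0.4; 0 0 12 0 0 0 0.4"}}

```text
time_s: 16.65
tool_pos: [0.5717, -0.1463, 0.105]
eef_rot: [0.001, -0.189, 0.982, -0.0]
contact_force: [-0.0, 0.3, -0.3]
finger_gap: 0.396
```

Request:
{"api": "step_arm", "payload": {"plan": "0.5 1.8 0 0 0 -1 1; 1.5 5 0 0 0 -2.6 1; 2.6 8.8 0 0 0 -4.5 1; 3.8 12.8 0 0 0 -6.5 1; 5 16.8 0 0 0 -8.5 1; 6.2 20.8 0 0 0 -10.5 1; 7.4 24.8 0 0 0 -12.5 1; 8.5 28.3 0 0 0 -14.3 1; 9.2 30.8 0 0 0 -15.6 1; 9.5 31.8 0 0 0 -16.1 1"}}

```text
time_s: 17.9
tool_pos: [0.6663, 0.1741, 0.1028]
eef_rot: [0.0, -0.051, 0.999, 0.0]
contact_force: [0.8, -0.6, 0.3]
finger_gap: 1.0
```

Request:
{"api": "step_arm", "payload": {"plan": "0 0 0 0 0 0 1; 0 0 -1 0 0 0 1; 0 0 -1 0 0 0 1"}}

```text
time_s: 18.27
tool_pos: [0.6653, 0.1705, 0.0906]
eef_rot: [-0.001, -0.049, 0.999, -0.0]
contact_force: [-0.5, -0.1, -0.2]
finger_gap: 0.998
```

```bash
python3 - <<'E'
from h import *
s=read_state();print(s["tool_pos"],s["contact_force"],s["finger_gap"],s["eef_rot"])
f=grab_frame("top");H=hsv(f);cv2.imwrite("pics/top12.png",f[:,:,::-1])
g=grab_frame("side");G=hsv(g);cv2.imwrite("pics/side12.png",g[:,:,::-1])
for n,F,r in(("top",H,(340,140,420,240)),("side",G,(355,235,445,315))):
  k=((F[...,0]>8)&(F[...,0]<28)&(F[...,1]>70)&(F[...,2]>60)).astype(np.uint8); x0,y0,x1,y1=r
  nn,lab,st,ce=cv2.connectedComponentsWithStats(k[y0:y1,x0:x1])
  print(n,[(st[i,4],(ce[i]+[x0,y0]).round(1).tolist(),ray(n,ce[i]+[x0,y0],.035).round(4)[0,:2].tolist()) for i in range(1,nn) if 4<st[i,4]<60])
E
```

```text
[0.6653158  0.1705194  0.09063068] [-0.52717673 -0.10865121 -0.17769143] 0.9982624470080711 [-9.02082225e-04 -4.88730138e-02  9.98804506e-01 -4.15726258e-04]
top [(np.int32(38), [373.1, 168.4], [0.6139, -0.129]), (np.int32(40), [387.2, 204.6], [0.5305, -0.1627])]
side [(np.int32(23), [409.9, 252.7], [0.6113, -0.13]), (np.int32(26), [392.3, 277.5], [0.5279, -0.1633])]
```

View pics/top12.png

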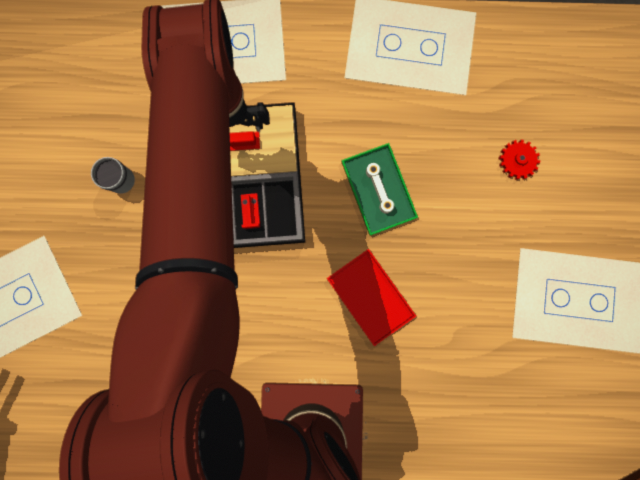

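View pics/side12.png

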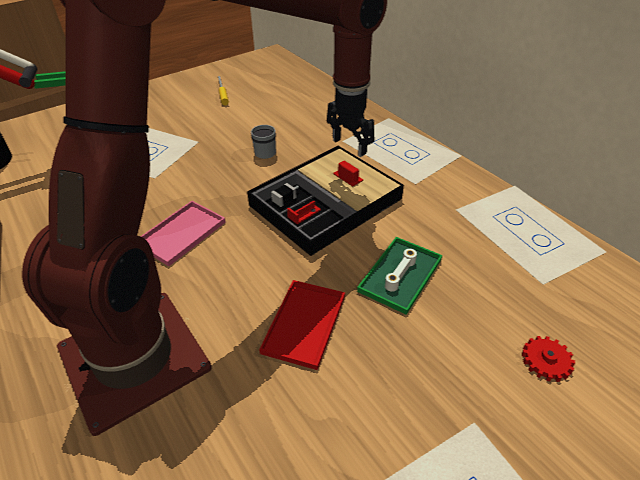

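The link lies in the tray with its centre at (0.571, -0.146) and yaw 22°, matching the tray. The two views agree at the eye height, so it is on the floor. Now I'll grip the cover again.

Request:
{"api": "step_arm", "payload": {"plan": "0.15 0.15 -2 0 0 0 1; 0.15 0.15 -4 0 0 0 1; 0.15 0.15 -5.5 0 0 0 1; 0.15 0.15 -6.5 0 0 0 1; 0.15 0.15 -7 0 0 0 1; 0.15 0.15 -7 0 0 0 1; 0.15 0.15 -7 0 0 0 0.6; 0.15 0.15 -7 0 0 0 0.4; 0.15 0.15 -7 0 0 0 0.4; 0.15 0.15 -7 0 0 0 0.4"}}

```text
time_s: 19.62
tool_pos: [0.6682, 0.1737, 0.0228]
eef_rot: [0.001, -0.05, 0.999, 0.0]
contact_force: [-1.6, -0.9, 5.9]
finger_gap: 0.687
```

Request:
{"api": "step_arm", "payload": {"plan": "0 0 0 0 0 0 0.4; 0 0 0 0 0 0 0.4"}}

```text
time_s: 19.88
tool_pos: [0.6682, 0.1737, 0.0228]
eef_rot: [0.001, -0.05, 0.999, 0.0]
contact_force: [-2.8, -0.6, 5.5]
finger_gap: 0.69
```

Request:
{"api": "step_arm", "payload": {"plan": "-0.8 -0.08 0 0 0 0 0.4; -2.4 -0.24 0 0 0 0 0.4; -4.2 -0.42 0 0 0 0 0.4; -6 -0.6 0 0 0 0 0.4; -8 -0.8 0 0 0 0 0.4; -10 -1 0 0 0 0 0.4; -12 -1.2 0 0 0 0 0.4; -13.8 -1.38 0 0 0 0 0.4; -15 -1.5 0 0 0 0 0.4; -15 -1.5 0 0 0 0 0.4"}}

```text
time_s: 21.12
tool_pos: [0.517, 0.1589, 0.0227]
eef_rot: [0.0, -0.05, 0.999, 0.0]
contact_force: [-5.1, -1.5, 16.0]
finger_gap: 0.692
```

Request:
{"api": "step_arm", "payload": {"plan": "-0.3 -0.03 0 0 0 0 0.4; -0.7 -0.07 0 0 0 0 0.4; -0.7 -0.07 0 0 0 0 0.4; -0.7 -0.07 0 0 0 0 0.4"}}

```text
time_s: 21.62
tool_pos: [0.512, 0.1582, 0.0227]
eef_rot: [0.002, -0.049, 0.999, 0.0]
contact_force: [4.6, 0.4, 6.0]
finger_gap: 0.692
```

Request:
{"api": "step_arm", "payload": {"plan": "-0.1 0 0 0 0 0 0.4; 0 0 0 0 0 0 1; 0 0 0 0 0 0 1; 0 0 0 0 0 0 1; 0 0 0 0 0 0 1; 0 0 3 0 0 0 1; 0 0 7 0 0 0 1; 0 0 12 0 0 0 1; 0 0 16 0 0 0 1; 0 0 20 0 0 0 1"}}

```text
time_s: 22.88
tool_pos: [0.5103, 0.1579, 0.2231]
eef_rot: [0.0, -0.05, 0.999, 0.0]
contact_force: [0.9, 0.6, -1.2]
finger_gap: 1.0
```

Request:
{"api": "step_arm", "payload": {"plan": "-1 5 0 0 0 0 1; -2 10 0 0 0 0 1; -4 15 0 0 0 0 1; -7 20 0 0 0 0 1; -10 25 0 0 0 0 1; -13 29 0 0 0 0 1; -16 33 0 0 0 0 1; -16 33 0 0 0 0 1"}}

```text
time_s: 23.88
tool_pos: [0.3462, 0.4915, 0.2209]
eef_rot: [-0.001, -0.053, 0.999, 0.0]
contact_force: [0.7, 0.0, 0.2]
finger_gap: 1.001
```

```bash
python3 - <<'E'
from h import *
s=read_state();print(s["tool_pos"],s["contact_force"],s["qd"].round(3))
f=grab_frame("top");H=hsv(f);cv2.imwrite("pics/top13.png",f[:,:,::-1])
g=grab_frame("side");G=hsv(g);cv2.imwrite("pics/side13.png",g[:,:,::-1])
for n,F,r in(("top",H,(340,140,420,240)),("side",G,(355,235,445,315))):
  k=((F[...,0]>8)&(F[...,0]<28)&(F[...,1]>70)&(F[...,2]>60)).astype(np.uint8); x0,y0,x1,y1=r
  nn,lab,st,ce=cv2.connectedComponentsWithStats(k[y0:y1,x0:x1])
  print(n,[ray(n,ce[i]+[x0,y0],.035).round(4)[0,:2].tolist() for i in range(1,nn) if 4<st[i,4]<60])
for n,F,roi,v in(("top",H,(222,192,272,222),150),("side",G,(283,178,323,215),60)):
    red=blob(((F[...,0]<6)|(F[...,0]>174))&(F[...,1]>180)&(F[...,2]>v),roi); print(n,"grip",rect(ray(n,red,0.081)),cv2.boundingRect(red))
E
```

```text
[0.34622241 0.49145674 0.22087845] [0.73464853 0.00341106 0.22469507] [ 0.043 -0.02   0.068  0.022  0.028  0.005  0.037]
top [[0.6138, -0.1288], [0.5304, -0.1625]]
side [[0.6111, -0.1297], [0.5278, -0.163]]
top grip (array([507.1, 153. ]), array([35.5, 71.1]), np.float32(95.5)) (230, 200, 33, 18)
side grip (array([495.3, 135.7]), array([55. , 98.1]), np.float32(95.6)) (288, 184, 30, 28)
```

View pics/top13.png

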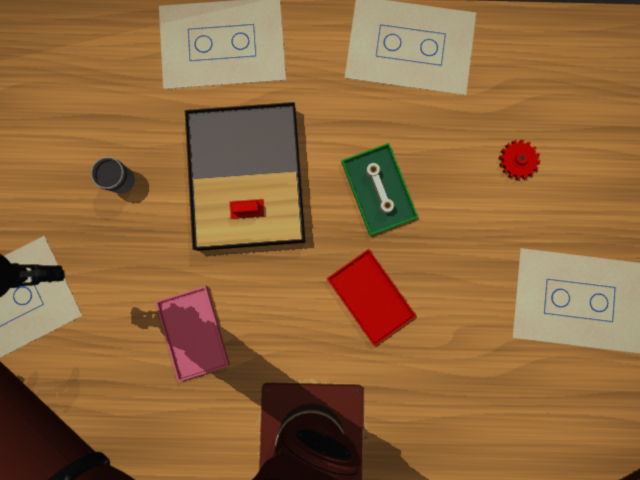

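View pics/side13.png

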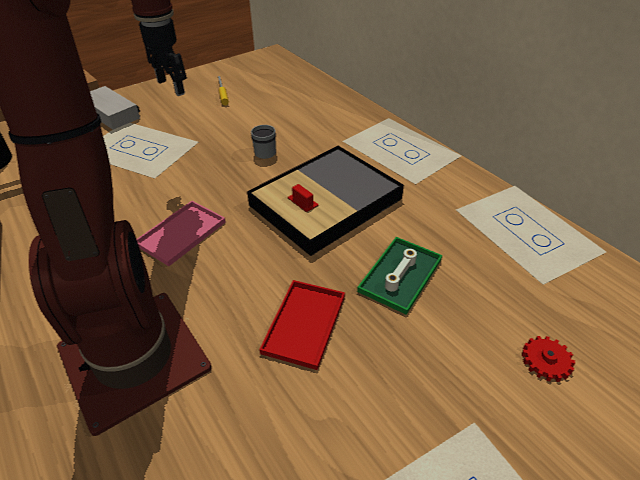

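The cover grip is back within 1 mm of its starting reading at (247,208). The link lies in the tray at (380,187). The mug at (112,175) and the gear at (520,160) are unchanged, and the arm is clear. I'm handing in.

```bash
python3 -c "
from rig import *
print(sign_off())"
```

```text
the job is handed in; nothing more can be done
None
```

The link is in the green tray, the cover is home again, and I handed the job in at about 24 s. `sign_off` gives no verdict.

**What I did:**
- I gripped the cover's block and slid it back to the rear stop. The white link was in the y = -74 mm pocket.
- I grasped the link across its bar, lifted it clear and lowered it into the green tray. I let go once it pressed on the floor with about 6 N.
- I slid the cover back to the front stop and moved the arm clear.

**Last checks:**

| Item | Result |
|---|---|
| Link | Centre within about 3 mm of the tray centre, yaw 22° against the tray's 21.8°, and flat; both cameras agree to about 3 mm |
| Cover | Grip block within 1 mm of where it started in both views |
| Mug and gear | Same places in the pictures |
| Bracket | Looked unmoved in the last open-pocket pictures, judged by eye |
| Motor | Same; hidden from the top camera, so seen only from the side |

**Disagreement:** the reported tool height read about 27–30 mm lower than the fingertips looked in the side camera. x and y agreed. I went by the camera and the contact forces, which fitted every grasp and the placing.

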